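# Tap a tacked bracket home in its weld fixture and shut the clamp

### The arm

A 6-joint arm with a two-finger parallel gripper is mounted at the origin on the work surface; the furniture and walls round the work are solid. World frame = base frame: x ahead of the robot, y to its left, z up, the work surface at z = 0. Lengths are in m, angles in degrees, forces in N, time in s.
With the tool pointing down it reaches from about 0.35 to 0.775 m from the base axis. Payload 5.5 kg.
Tool frame: the origin (TCP) lies at the very end of the fingers, on their centre line; the grasp point (between the pads) lies 19 mm behind it (grip_depth is the distance from the TCP to the grasp point, in m); z points along the fingers, y is the direction in which the jaws open and shut (so a half turn about z gives the same grasp; the last joint's range is limited). The gripper opens to 85 mm and grips with 20 to 120 N. Pads are 22 mm wide; open, the fingers measure 114 mm over their backs; the gripper's body (76 mm by 85 mm) begins 54 mm behind the grasp point. The pads swing forward as they close: fully open they stand 13 mm farther back than shut.
Start: joints at [-85.119, 17.945, 2.641, 74.691, 0, 82.002], TCP at [0.128, -0.561, 0.231] pointing down, gripper open.
Joint ranges: [-158.12, 158.12], [-49.38, 96.58], [-58.88, 72.47], [-126.05, 133.96], [-84.25, 85.87], [-180, 180]. Speed limits (degrees/s): [147.25, 147.25, 180, 180, 180, 180].

### API

Orientations are given as a 3x3 rotation matrix whose columns are the frame's x, y, z axes.
In Python, from station import read_state, capture, calibration, job_done, grip_depth gives the robot as it stands.
- The arm moves only by the tool drive_tool, never from a script. Its argument "motion" is a list of rows, each an object with "travel": the shift along the world's x, y, z in m, a list of three; "spin": the turn about the world's z in degrees. A call has exactly 5 rows; each row is the pose to reach, as a shift and turn from the pose commanded when the call began; what a row does not reach only later rows make up. A row lasts 1/10 s, in which the tool goes at most 50 mm and 8.59 degrees, less where a joint would pass 70% of its speed; a pose out of reach is approached as far as the arm can. A call with a gripper value outside its range is refused whole. "grip" is the finger opening in m, from 0 to 0.0854, set as the call begins (left out, the last holds). The fingers move at their own pace and stop on an object; the grip force is fixed at half the most. Time passes only in rows, so rows that repeat a pose let the fingers close, or fill a call up. It gives the time, the measured TCP pose, the force and the opening at its end, in the units of the state.
- read_state(): the state, without advancing time (a new reading comes with each control period).
- capture(name): name is "scene" or "top" or "wrist"; returns (picture, depth): 400x640x3 uint8, red, green, blue; 400x640 float32, m along the optical axis (not along the pixel's ray), 0 where there is no reading.
- calibration(name): a dict with "K" (3x3 intrinsics, pixels), "R" (3x3) and "t" (3): a world point X has camera coordinates R X + t; the wrist camera has in their place "hand_eye" (4x4, takes a point from camera to tool coordinates, whose origin is the TCP and whose axes are the flange's). Camera axes: x right, y down, z forward; pixel columns grow to the right and rows downward; lengths in m; the calibration is good to about 2 mm. A picture is of the moment at which its call begins: read the wrist's pose just before it. calibration takes no time and is no camera call.
- job_done(): hands the job in, once; it reports no verdict.
The state is a dict: "t": time; "joints": joint angles; "joint_velocities": joint speeds; "tau": joint torques, N m; "tool_pos": TCP position; "orientation": TCP orientation; "contact_force": force on the tool from outside, world axes, zero at the start; "moment": the same for the moment, N m; "opening": finger opening in m.
Only numpy, scipy, OpenCV 4.12 (cv2) and the standard library are available. Lean on these libraries where they do the work, as an engineer would, in place of code of your own. Each camera call takes 0.05 s, during which the arm holds its last target.

### The job

Set the tacked bracket home in the weld fixture for welding, with light taps or pushes of the fingertips only: first tap the free long edge of its base plate, the one away from the clamp, until the bracket lies snug against both side pins, then tap its free end, the one away from you, until the other end meets the end pin. Then push the toggle clamp's grip upright from behind, so that the clamp shuts on the bracket. Tap the base plate gently, do not pick or tip the bracket up, keep off its upright tab, which is only tacked, and leave the other things on the table alone.

Things in the scene. Friction and masses are not known exactly. Their poses are not given: they have to be found in the camera images.
- weld_fixture: weld fixture fixed to the table: dark steel plate, x -57 to +112, y -69 to +47 mm, 12 mm thick, with two bright rest rails (tops 17 mm above the table), three upright locating pins and the clamp. Origin at table height below the middle of the seated bracket's clamp-side edge; +x from bracket to clamp (to the robot's right, within 0.22 rad), +y away from the robot, z up
- side_pin_1 (a point): axis of a side pin, 10 mm thick, 17 mm above the table; pin top 33 mm above it. At fixture x +5, y -28 mm. The side pins stop the bracket's long edge at fixture x = 0
- side_pin_2 (a point): the same for the other side pin, at fixture x +5, y +40 mm
- bracket: loose steel bracket, heat-tinted, 0.6 kg: base plate 62 (x) x 105 (y) x 8 mm, upright tab at x +2 to +8, y -20 to +44 mm, top 52 mm above the underside. Origin: centre of underside. Turned half a turn to the fixture (-x edge to side pins, +y end to end pin). Lies on the rails 8-16 mm off the side pins, 8-15 mm off the end pin, up to 0.05 rad askew; slides at 2 to 5 N
- free_side (a point): first spot: middle of the free long edge of the bracket's base plate, half way up the 8 mm edge (21 mm above the table), to be tapped towards fixture +x. It overhangs the fixture plate by 5 mm when seated, more before: fingertips may hang beside it down to near the table. If the bracket stays askew on one side pin, a tap on this edge 25 mm nearer the other pin brings it home
- free_end (a point): second spot: middle of the free short end of the base plate, half way up the 8 mm edge (21 mm above the table), to be tapped towards fixture -y. It overhangs the fixture plate by 5.5 mm when seated, more before
- seat_side_1 (a point): point on the bracket's clamp-side long edge that meets side pin 1; its fixture x is 0 when seated
- seat_side_2 (a point): point on the bracket's clamp-side long edge that meets side pin 2; its fixture x is 0 when seated
- seat_end (a point): point on the bracket's short end that meets the end pin (10 mm thick like the side pins, nearest the robot, axis at fixture x -31, y -57.5 mm); its fixture y is -52.5 mm when seated
- toggle_clamp_lever (a joint): angle of the clamp's lever, rad: 0 = shut (grip nearly upright, pressure pad down on the bracket), growing as the grip leans back towards fixture +x and the arm lifts. Starts at 0.4 to 0.65, stays where it is left, 0.3 N m of friction; shut on the bracket it rests at about 0.01
- clamp_hinge (a point): on the axis of the lever's hinge, on the clamp's middle plane, 58 mm above the table; the axis is level, along fixture y
- clamp_grip (a point): third spot, to be pushed from behind (towards fixture -x): centre of the clamp's dark round grip, 20 mm thick, 60 mm long, 92 mm from the hinge axis. Shut, it stands 40 mm in fixture +x of the hinge and 82 mm above it; open, it is swung by the joint value about the hinge, towards +x and down. The grip's axis leans by 0.28 rad + joint value from vertical
- nut: bystander: hex nut lying flat, 25 mm across, 10 mm high, on the fixture plate on the robot's side of the clamp; origin at the centre of its underside
- spanner: bystander: small spanner lying flat, 138 mm long, 5 mm high, well to the left of the fixture, pointing away from the robot; origin at the centre of its underside
- nozzle: bystander: copper gas nozzle standing upright, 22 mm across, 66 mm tall, on the fixture plate on the robot's side of the clamp; origin at the centre of its underside
- weight_large: bystander: steel weight with a knob, 58 mm across, 92 mm tall, on the right of the table; origin at the centre of its underside
- weight_mid: bystander: steel weight with a knob, 52 mm across, 84 mm tall, on the right of the table; origin at the centre of its underside
- gauge_block: bystander: plain upright steel block, 30 x 42 x 90 mm tall, on the right of the table; origin at the centre of its underside
Things that resemble listed ones, but are neither listed nor needed, are in the scene too. What is shaped like the bracket but blue is not meant.

How it is judged (in metres and radians):
On the way, in this order (a step that is already met when the one before it is completed fails the run):
1. the bracket lies against both side pins (x of each of seat_side_1, seat_side_2 in the frame of weld_fixture above -0.002 m), for 0.2 s.
2. its end also meets the end pin (all of step 1 and y of seat_end in the frame of weld_fixture below -0.0505 m), for 0.2 s.
3. the clamp is shut on it (all of step 2 and value of joint toggle_clamp_lever below 0.04 rad), for 0.2 s.
At the end, for the whole second after the job is handed in: The bracket lies flat and still with its long edge within 2 mm of both side pins and its end within 2 mm of the end pin, and the clamp is shut (lever within 0.04 rad of 0) with its pressure pad bearing on the bracket (all of step 3 and linear speed of bracket below 0.01 m/s and contact force between toggle_clamp_lever_c5 and bracket above 0.3 N and angle between bracket's own z axis and vertical below 0.05 rad); the robot touches nothing.
It fails at once if the bracket is picked up or tipped (8 mm up or 0.1 rad) (height (world z) of bracket above 0.025 m or angle between bracket's own z axis and vertical above 0.1 rad).
It fails at once if the bracket is tapped hard (over 40 N) (contact force between any of the arm, the fingers and bracket above 40 N).
It fails at once if the robot leans on the bracket's tab (over 1 N) (contact force between any of the arm, the fingers and bracket_c1 above 1 N).
It fails at once if a bystander is shifted by more than 20 mm (distance of any of nut, spanner, nozzle, weight_large, weight_mid, gauge_block from where it was at the start of the episode above 0.02 m).
It also fails if it takes over 72 s, if anything falls off the work surface, if the arm or the gripper's body presses on something with over 40 N, if the wrist force passes 120 N, or if a joint passes its speed limit or range.

## Working session

There is one attempt and no reset: what is moved stays moved. The work goes in short steps, Python scripts to look and compute and a tool call to move; the robot and the scene stay as the last step left them, time stands still between calls to the robot, and variables do not carry over. Pictures are saved under pics/ and viewed, and the job is handed in when it is done.

Besides the shell and the picture viewer there is one more tool, called after "Request:" as a command line: name --argument value ..., lists and objects as JSON in quotes. drive_tool: Moves the arm, as the interface text tells. Its arguments: {"type":"object","properties":{"motion":{"type":"array"},"grip":{"type":"number"}},"required":["motion"]}

```bash
ls; mkdir -p pics; python3 - <<'E'
from station import *
import cv2,numpy as np
s=read_state();print({k:np.round(s[k],3).tolist() for k in s}, grip_depth)
for n in("scene","top"):
    p,d=capture(n);cv2.imwrite(f"pics/{n}0.png",p[:,:,::-1]);np.save(f"pics/{n}0.npy",d);print(n,calibration(n))
E
```

```text
pics
{'t': 0.0, 'joints': [-85.121, 17.99, 2.576, 74.691, 0.002, 82.002], 'joint_velocities': [0.085, 0.023, -0.058, -0.051, -0.005, 0.016], 'tau': [-0.001, -48.063, 29.853, 0.019, -0.0, 0.0], 'tool_pos': [0.128, -0.56, 0.23], 'orientation': [[0.975, 0.223, -0.0], [0.223, -0.975, 0.002], [0.0, -0.002, -1.0]], 'contact_force': [-0.25, -0.17, 0.305], 'moment': [-0.016, 0.029, 0.002], 'opening': 0.085} 0.0187
scene {'K': array([[487.51171975,   0.        , 325.50264996],
       [  0.        , 487.51171975, 196.4807937 ],
       [  0.        ,   0.        ,   1.        ]]), 'R': array([[-0.83648562, -0.54772087, -0.01713642],
       [-0.21280209,  0.35349326, -0.91091041],
       [ 0.50498225, -0.7583168 , -0.41224818]]), 't': array([0.29410804, 0.19661206, 1.09848929])}
top {'K': array([[386.16637918,   0.        , 324.14444295],
       [  0.        , 386.16637918, 205.9352928 ],
       [  0.        ,   0.        ,   1.        ]]), 'R': array([[ 0.00246331, -0.99998098, -0.00565418],
       [-0.9960873 , -0.00195415, -0.08835312],
       [ 0.08834039,  0.0058497 , -0.99607317]]), 't': array([-0.03007022,  0.39554372,  0.98165625])}
```

View pics/scene0.png

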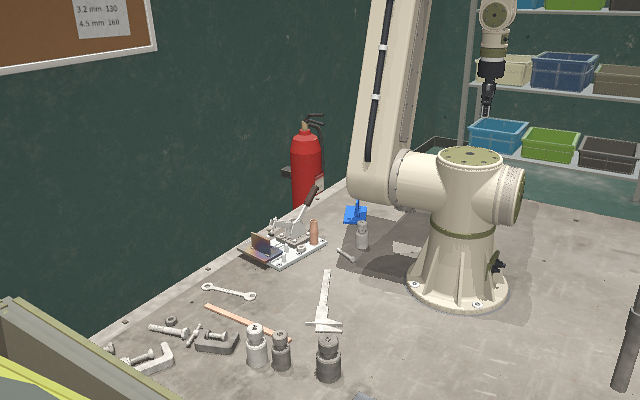

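View pics/top0.png

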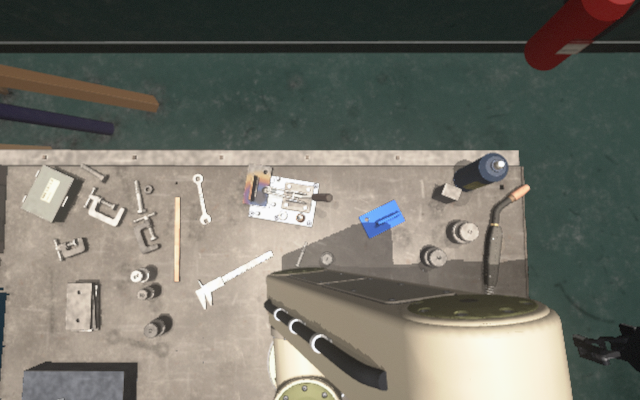

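The top view shows the fixture at about (285,198), with the bracket (heat-tinted) at about (258,188) and the grip at (322,198). The blue look-alike is at (382,218). I'll enlarge this area.

```bash
cat > h.py <<'E'
from station import *
import cv2,numpy as np
def ray(n,u,v,z,c=None):
    c=c or calibration(n);K,R,t=c["K"],np.array(c["R"]),np.array(c["t"])
    d=R.T@np.linalg.solve(K,[u,v,1.]);o=-R.T@t
    return o+d*(z-o[2])/d[2]
def wcam(s):
    c=calibration("wrist");H=np.array(c["hand_eye"]);O=np.array(s["orientation"])
    Rw=O@H[:3,:3];o=O@H[:3,3]+np.array(s["tool_pos"])
    return dict(K=np.array(c["K"]),R=Rw.T,t=-Rw.T@o)
E
python3 - <<'E'
from h import *
p=cv2.imread("pics/top0.png")[150:240,230:350]
cv2.imwrite("pics/top0c.png",cv2.resize(p,None,fx=6.5,fy=6.5,interpolation=cv2.INTER_CUBIC))
p=cv2.imread("pics/scene0.png")[170:280,220:350]
cv2.imwrite("pics/scene0c.png",cv2.resize(p,None,fx=5,fy=5,interpolation=cv2.INTER_CUBIC))
for a in[(258,188),(285,198),(322,198)]:print(a,ray("top",*a,0.02))
print(calibration("wrist"))
E
```

```text
(258, 188) [0.44174509 0.1424651  0.02      ]
(285, 198) [0.41578867 0.07209629 0.02      ]
(322, 198) [ 0.41596521 -0.02361514  0.02      ]
{'K': array([[316.32671011,   0.        , 320.40448749],
       [  0.        , 316.32671011, 200.31987502],
       [  0.        ,   0.        ,   1.        ]]), 'hand_eye': array([[-1.64003361e-03, -9.57271295e-01, -2.89186753e-01,
         7.32162170e-02],
       [ 9.99998566e-01, -1.69209318e-03, -6.99860233e-05,
         5.23061970e-04],
       [-4.22335320e-04, -2.89186453e-01,  9.57272697e-01,
        -1.42994575e-01],
       [ 0.00000000e+00,  0.00000000e+00,  0.00000000e+00,
         1.00000000e+00]])}
```

View pics/top0c.png

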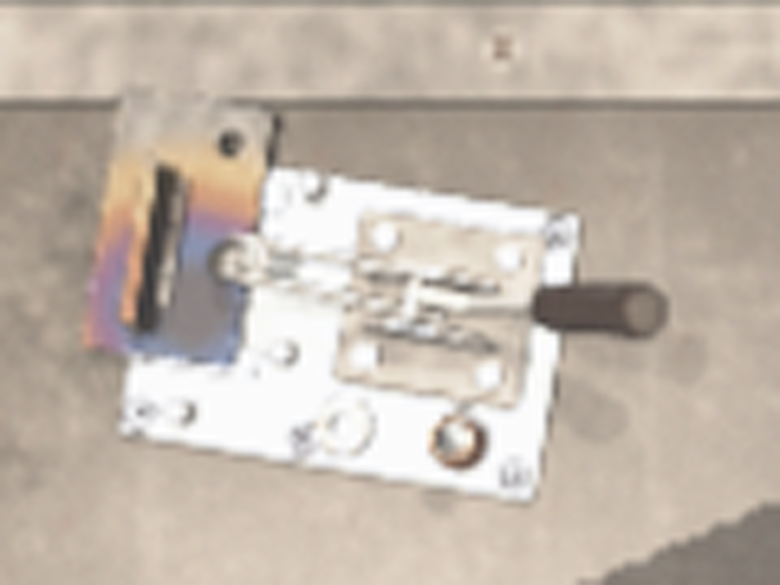

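View pics/scene0c.png

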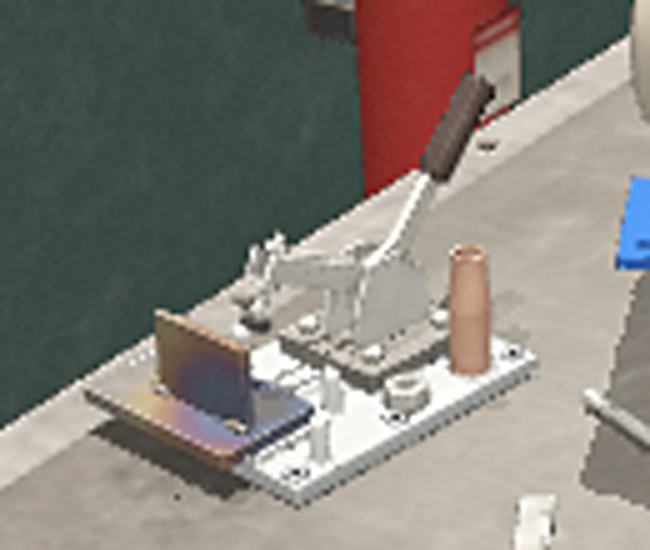

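Request:
drive_tool --motion '[{"travel": [0.032,0.028,0.012],"spin": 8},{"travel": [0.064,0.056,0.024],"spin": 16},{"travel": [0.096,0.084,0.036],"spin": 24},{"travel": [0.128,0.112,0.048],"spin": 32},{"travel": [0.16,0.14,0.06],"spin": 39.5}]' --grip 0

```text
t: 0.6
tool_pos: [0.289, -0.4191, 0.2914]
orientation: [[0.606, 0.795, -0.0], [0.795, -0.606, 0.001], [0.0, -0.001, -1.0]]
contact_force: [0.6, -0.8, 0.5]
opening: 0.0122
```

Request:
drive_tool --motion '[{"travel": [0.016,0.036,0],"spin": 8},{"travel": [0.032,0.072,0],"spin": 16},{"travel": [0.048,0.108,0],"spin": 24},{"travel": [0.064,0.144,0],"spin": 32},{"travel": [0.08,0.18,0],"spin": 39.5}]'

```text
t: 1.1
tool_pos: [0.3684, -0.2389, 0.291]
orientation: [[-0.038, 0.999, -0.0], [0.999, 0.038, 0.0], [0.0, -0.0, -1.0]]
contact_force: [1.7, -0.7, 0.1]
opening: 0.0
```

Request:
drive_tool --motion '[{"travel": [0.004,0.034,0],"spin": 8},{"travel": [0.008,0.068,0],"spin": 16},{"travel": [0.012,0.102,0],"spin": 24},{"travel": [0.016,0.136,0],"spin": 32},{"travel": [0.02,0.17,0],"spin": 39.5}]'

```text
t: 1.6
tool_pos: [0.3879, -0.0691, 0.2911]
orientation: [[-0.665, 0.747, -0.0], [0.747, 0.665, 0.0], [0.0, -0.0, -1.0]]
contact_force: [0.5, -0.0, 0.7]
opening: 0.0
```

Request:
drive_tool --motion '[{"travel": [0,0.03,0],"spin": 8},{"travel": [0,0.06,0],"spin": 16},{"travel": [0,0.09,0],"spin": 24},{"travel": [0,0.12,0],"spin": 32},{"travel": [0,0.15,0],"spin": 39.5}]'

```text
t: 2.1
tool_pos: [0.3877, 0.0807, 0.2911]
orientation: [[-0.988, 0.153, -0.0], [0.153, 0.988, 0.0], [0.0, -0.0, -1.0]]
contact_force: [0.2, 0.2, -0.9]
opening: 0.0003
```

```bash
python3 - <<'E'
from h import *
for k in range(1):
    s=read_state();p,d=capture("wrist")
    print({k:np.round(s[k],3).tolist() for k in s})
    cv2.imwrite("pics/w1.png",p[:,:,::-1]);np.savez("pics/w1.npz",d=d,**{k:np.array(v) for k,v in wcam(s).items()})
E
```

```text
{'t': 2.1, 'joints': [0.096, -2.74, -13.149, 79.613, 0.003, 8.896], 'joint_velocities': [44.414, 5.936, 5.523, -0.557, 0.065, -29.72], 'tau': [-3.697, -28.614, 29.456, 0.324, 0.014, 0.506], 'tool_pos': [0.388, 0.081, 0.291], 'orientation': [[-0.988, 0.153, -0.0], [0.153, 0.988, 0.0], [0.0, -0.0, -1.0]], 'contact_force': [0.189, 0.172, -0.92], 'moment': [-0.043, -0.041, 0.046], 'opening': 0.0}
```

View pics/w1.png

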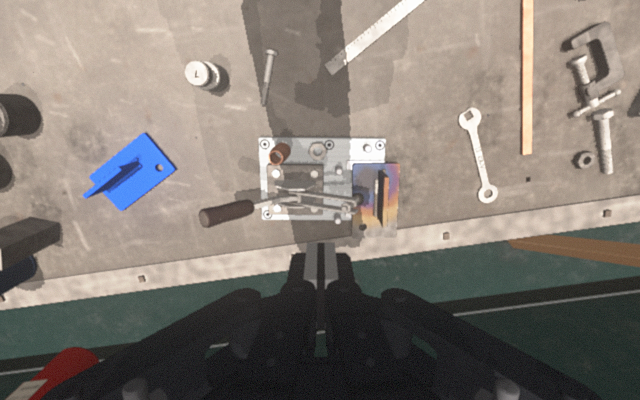

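The wrist view shows the fixture upside down: plate at (262-385, 137-222), bracket at (375,200) and grip at (225,213). The arm was still moving when it was taken, so I'll go lower and look again once it has settled.

Request:
drive_tool --motion '[{"travel": [-0.005,0.01,-0.03]},{"travel": [-0.01,0.02,-0.06]},{"travel": [-0.015,0.02,-0.09]},{"travel": [-0.015,0.02,-0.09]},{"travel": [-0.015,0.02,-0.09]}]'

```text
validation failed for argument at $.mo...
```

```bash
python3 - <<'E'
from h import *
s=read_state();p,d=capture("wrist")
print({k:np.round(s[k],3).tolist() for k in s})
cv2.imwrite("pics/w2.png",p[:,:,::-1]);np.savez("pics/w2.npz",d=d,**{k:np.array(v) for k,v in wcam(s).items()})
cv2.imwrite("pics/w2c.png",cv2.resize(p[80:270,180:450,::-1],None,fx=2.9,fy=2.9,interpolation=cv2.INTER_CUBIC))
E
```

```text
{'t': 2.15, 'joints': [0.428, -2.717, -13.129, 79.618, 0.162, 8.779], 'joint_velocities': [-3.893, -0.443, -0.524, 0.461, -2.018, 5.587], 'tau': [-2.78, -26.836, 29.769, -0.024, -0.802, -0.098], 'tool_pos': [0.387, 0.084, 0.291], 'orientation': [[-0.989, 0.145, -0.001], [0.145, 0.989, 0.003], [0.001, 0.003, -1.0]], 'contact_force': [-1.231, 0.009, -0.335], 'moment': [0.087, -0.0, -0.008], 'opening': 0.0}
```

View pics/w2c.png

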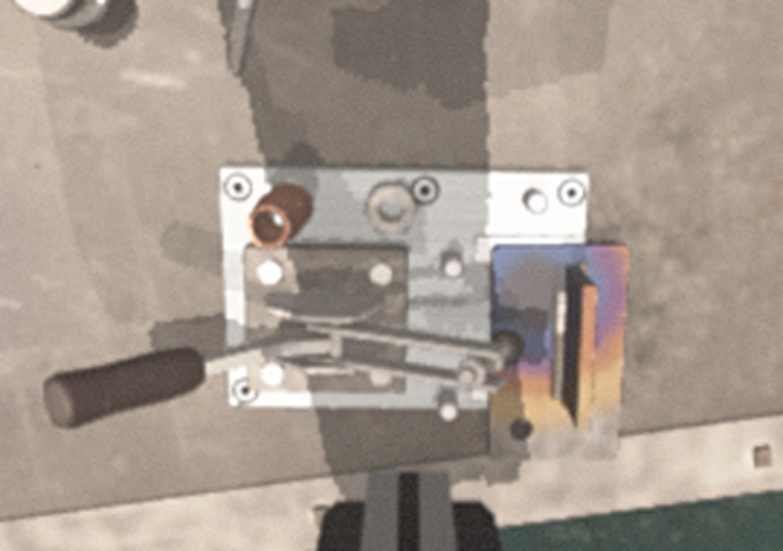

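Request:
drive_tool --motion '[{"travel": [-0.005,0.01,-0.03],"spin": 0},{"travel": [-0.01,0.02,-0.06],"spin": 0},{"travel": [-0.015,0.02,-0.09],"spin": 0},{"travel": [-0.015,0.02,-0.09],"spin": 0},{"travel": [-0.015,0.02,-0.09],"spin": 0}]'

```text
t: 2.7
tool_pos: [0.373, 0.099, 0.2016]
orientation: [[-0.987, 0.16, -0.001], [0.16, 0.987, -0.0], [0.001, -0.0, -1.0]]
contact_force: [0.5, 0.3, 0.3]
opening: 0.0001
```

```bash
python3 - <<'E'
from h import *
s=read_state();p,d=capture("wrist")
print({k:np.round(s[k],3).tolist() for k in s})
cv2.imwrite("pics/w3.png",p[:,:,::-1]);np.savez("pics/w3.npz",d=d,**{k:np.array(v) for k,v in wcam(s).items()})
cv2.imwrite("pics/w3c.png",cv2.resize(p[80:280,160:430,::-1],None,fx=2.9,fy=2.9,interpolation=cv2.INTER_CUBIC))
E
```

```text
{'t': 2.7, 'joints': [2.908, -2.287, -25.307, 67.031, -0.006, 12.087], 'joint_velocities': [-0.236, -0.633, 2.922, 0.117, 0.057, -0.15], 'tau': [0.204, -25.86, 27.412, 0.046, 0.005, 0.003], 'tool_pos': [0.373, 0.099, 0.202], 'orientation': [[-0.987, 0.16, -0.001], [0.16, 0.987, -0.0], [0.001, -0.0, -1.0]], 'contact_force': [0.476, 0.27, 0.333], 'moment': [0.038, 0.008, 0.009], 'opening': 0.0}
```

View pics/w3c.png

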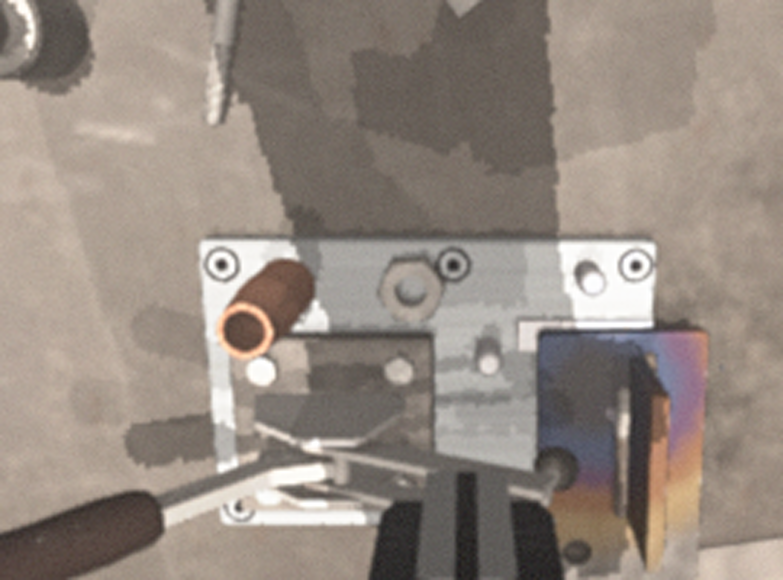

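```bash
cat > fit.py <<'E'
from h import *
def load(f):
    z=np.load(f);return dict(K=z["K"],R=z["R"],t=z["t"])
def fit(F,W): # rigid 2D
    F=np.array(F);W=np.array(W)[:,:2];a=F-F.mean(0);b=W-W.mean(0)
    th=np.arctan2((a[:,0]*b[:,1]-a[:,1]*b[:,0]).sum(),(a*b).sum())
    R=np.array([[np.cos(th),-np.sin(th)],[np.sin(th),np.cos(th)]])
    t=W.mean(0)-R@F.mean(0);return th,R,t,(F@R.T+t-W)*1e3
E
python3 - <<'E'
from fit import *
def go(f,ox,oy,sc,plate,br,pins):
    c=load(f);px=lambda u,v:((u+.5)/sc-.5+ox,(v+.5)/sc-.5+oy)
    W=[];F=[]
    for (q,z,fx) in plate+pins:
        w=ray("wrist",*px(*q),z,c);W.append(w);F.append(fx)
    th,R,t,res=fit(F,W);print(f,"yaw",np.degrees(th),"t",t.round(4),"\n",res.round(1))
    for q in br:
        w=ray("wrist",*px(*q),.025,c)[:2];print(q,w.round(4),(R.T@(w-t)*1e3).round(1))
go("pics/w3.npz",160,80,2.9,[((202,240),.012,(.112,-.069)),((655,240),.012,(-.057,-.069)),((222,525),.012,(.112,.047))],[(538,332),(708,332),(541,440)],[((593,274),.033,(-.031,-.0575)),((487,346),.033,(.005,-.028))])
go("pics/w2.npz",180,80,2.9,[((220,167),.012,(.112,-.069)),((588,174),.012,(-.057,-.069)),((231,407),.012,(.112,.047))],[(492,243),(630,243),(489,457),(620,458)],[((536,198),.033,(-.031,-.0575)),((452,261),.033,(.005,-.028)),((448,403),.033,(.005,.040))])
E
```

```text
pics/w3.npz yaw -98.72166030019517 t [0.4255 0.1033] 
 [[-1.7 -2.2]
 [-2.7  1.4]
 [-0.8  0.4]
 [ 0.6  0.1]
 [ 4.6  0.3]]
(538, 332) [0.3926 0.1212] [-12.7 -35.2]
(708, 332) [0.4025 0.1819] [-74.2 -34.6]
(541, 440) [0.4344 0.1165] [-14.3   6.9]
pics/w2.npz yaw -98.88600063615087 t [0.4262 0.1028] 
 [[-1.2 -1.3]
 [-2.8  0.9]
 [-0.9 -0.8]
 [ 0.4  0.5]
 [ 1.7  0.2]
 [ 2.8  0.5]]
(492, 243) [0.3921 0.121 ] [-12.7 -36.5]
(630, 243) [0.4013 0.1825] [-74.9 -36.9]
(489, 457) [0.4954 0.107 ] [-14.8  67.8]
(620, 458) [0.5053 0.1695] [-78.2  67.9]
```

```bash
python3 - <<'E'
from fit import *
def pts(f,q):
    z=np.load(f);c=load(f)
    for u,v in q:
        d=float(np.median(z["d"][v-1:v+2,u-1:u+2]));P=c["R"].T@(d*np.linalg.solve(c["K"],[u,v,1.])-c["t"]);print((u,v),P.round(4))
pts("pics/w2.npz",[(430,180),(430,215),(430,225),(430,240),(430,250),(430,262),(200,240),(200,262),(400,233),(190,216),(215,205)])
for q in[(200,170),(200,160),(200,152),(212,190),(200,200)]:print(q,ray("top",*q,.0))
E
```

```text
(430, 180) [ 0.4369  0.2321 -0.    ]
(430, 215) [ 4.894e-01  2.297e-01 -3.000e-04]
(430, 225) [ 0.507   0.2303 -0.0047]
(430, 240) [ 0.531   0.229  -0.0042]
(430, 250) [ 0.5473  0.2281 -0.0037]
(430, 262) [ 0.9934  0.4519 -0.7397]
(200, 240) [ 0.4781 -0.1108  0.0005]
(200, 262) [ 0.5154 -0.1223 -0.0039]
(400, 233) [ 0.5129  0.1852 -0.0041]
(190, 216) [ 4.394e-01 -1.159e-01 -4.000e-04]
(215, 205) [ 0.4279 -0.0752  0.0015]
(200, 170) [0.49244346 0.30128235 0.        ]
(200, 160) [0.51942422 0.30211664 0.        ]
(200, 152) [0.54109935 0.30278687 0.        ]
(212, 190) [0.43891076 0.26780837 0.        ]
(200, 200) [0.41224726 0.29880255 0.        ]
```

Request:
drive_tool --motion '[{"travel": [0.022,0.028,0],"spin": 0},{"travel": [0.044,0.056,0],"spin": 0},{"travel": [0.066,0.084,0],"spin": 0},{"travel": [0.085,0.11,0],"spin": 0},{"travel": [0.085,0.11,-0.04],"spin": 0.4}]'

```text
t: 3.25
tool_pos: [0.4672, 0.2134, 0.1678]
orientation: [[-0.989, 0.15, 0.016], [0.15, 0.989, 0.005], [-0.015, 0.008, -1.0]]
contact_force: [1.4, 0.1, -0.0]
opening: 0.0
```

Request:
drive_tool --motion '[{"travel": [0,0,-0.04],"spin": 0},{"travel": [0,0,-0.08],"spin": 0},{"travel": [0,0,-0.12],"spin": 0},{"travel": [0,0,-0.148],"spin": 0},{"travel": [0,0,-0.148],"spin": 0}]'

```text
t: 3.75
tool_pos: [0.4571, 0.2086, 0.0113]
orientation: [[-0.988, 0.153, -0.004], [0.153, 0.988, -0.001], [0.004, -0.002, -1.0]]
contact_force: [-0.1, -0.5, -0.5]
opening: 0.0
```

```bash
python3 - <<'E'
from fit import *
s=read_state();p,d=capture("wrist")
print({k:np.round(s[k],4).tolist() for k in s})
cv2.imwrite("pics/w4.png",p[:,:,::-1])
p,d=capture("top");cv2.imwrite("pics/t4c.png",cv2.resize(p[150:240,230:350,::-1],None,fx=6.5,fy=6.5,interpolation=cv2.INTER_CUBIC))
E
```

```text
{'t': 3.75, 'joints': [15.3685, 20.5864, -27.3272, 42.3472, -0.0003, 24.1497], 'joint_velocities': [0.2694, -3.0328, 3.5476, 4.0304, 0.0064, 0.0946], 'tau': [-0.1291, -42.747, 23.3185, -1.2455, 0.0049, 0.0002], 'tool_pos': [0.4571, 0.2086, 0.0113], 'orientation': [[-0.9883, 0.1527, -0.0044], [0.1527, 0.9883, -0.0012], [0.0042, -0.0019, -1.0]], 'contact_force': [-0.1317, -0.4694, -0.4934], 'moment': [-0.0148, -0.0024, 0.0641], 'opening': 0.0}
```

View pics/w4.png

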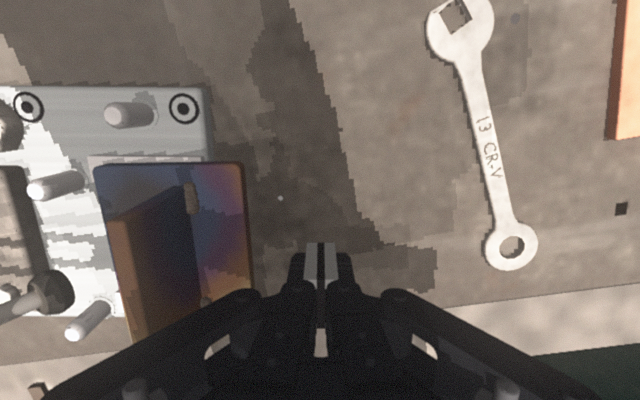

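View pics/t4c.png

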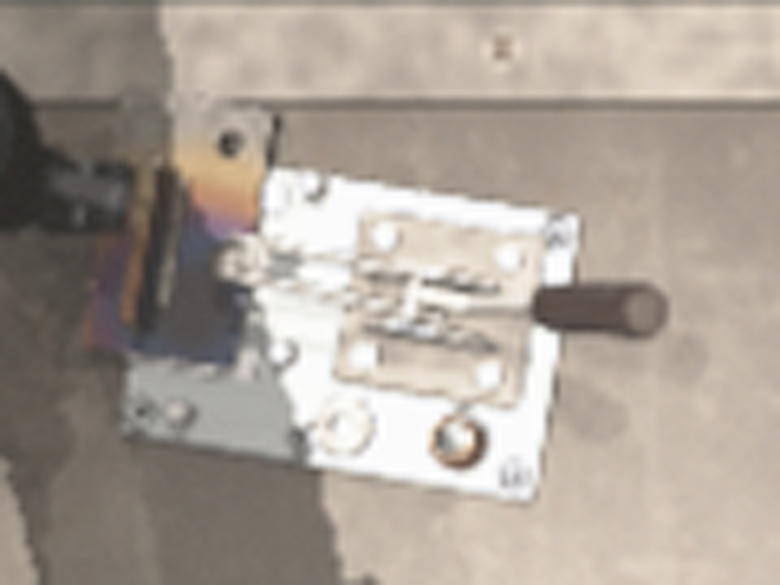

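The fingers are beside the free edge, with bracket and spanner clear (spanner at (480,130)). I'll turn the tool by -90° so the finger linkage keeps clear of the tab.

Request:
drive_tool --motion '[{"travel": [0,0,0.001],"spin": -8.5},{"travel": [0,0,0.001],"spin": -17},{"travel": [0,0,0.001],"spin": -25.5},{"travel": [0,0,0.001],"spin": -34},{"travel": [0,0,0.001],"spin": -42}]'

```text
t: 4.35
tool_pos: [0.4612, 0.2101, 0.0176]
orientation: [[-0.628, 0.778, 0.006], [0.778, 0.628, 0.002], [-0.002, 0.005, -1.0]]
contact_force: [0.5, 0.5, -0.5]
opening: -0.0001
```

Request:
drive_tool --motion '[{"travel": [0,0,0],"spin": -8.5},{"travel": [0,0,0],"spin": -17},{"travel": [0,0,0],"spin": -25.5},{"travel": [0,0,0],"spin": -34},{"travel": [0,0,0],"spin": -42}]'

```text
t: 4.85
tool_pos: [0.4612, 0.2101, 0.0176]
orientation: [[0.054, 0.999, 0.006], [0.999, -0.054, 0.001], [0.002, 0.006, -1.0]]
contact_force: [-0.4, 0.3, -0.5]
opening: -0.0001
```

Request:
drive_tool --motion '[{"travel": [0,0,0],"spin": -6},{"travel": [-0.001,-0.004,0],"spin": -6},{"travel": [-0.001,-0.008,0],"spin": -6},{"travel": [-0.002,-0.012,0],"spin": -6},{"travel": [-0.002,-0.012,0],"spin": -6}]'

```text
t: 5.35
tool_pos: [0.4563, 0.1969, 0.0148]
orientation: [[0.151, 0.988, 0.001], [0.988, -0.151, 0.0], [0.0, 0.001, -1.0]]
contact_force: [0.6, 0.2, 0.1]
opening: 0.0002
```

```bash
cat > shot.py <<'E'
from fit import *
import sys
s=read_state();print({k:np.round(s[k],4).tolist() for k in ("t","tool_pos","contact_force","moment","joints")})
R=np.array(s["orientation"]);print("yaw",np.degrees(np.arctan2(R[1,0],R[0,0])))
for n in sys.argv[2:]:
    s=read_state();p,d=capture(n)
    if n=="wrist":np.savez(f"pics/{sys.argv[1]}w.npz",d=d,**{k:np.array(v) for k,v in wcam(s).items()})
    q=p[:,:,::-1]
    if n=="top": q=cv2.resize(q[150:240,230:350],None,fx=6.5,fy=6.5,interpolation=cv2.INTER_CUBIC)
    cv2.imwrite(f"pics/{sys.argv[1]}{n[0]}.png",q)
E
python3 shot.py a5 wrist
```

```text
{'t': 5.35, 'tool_pos': [0.4563, 0.1969, 0.0148], 'contact_force': [0.637, 0.198, 0.0613], 'moment': [0.008, 0.0329, 0.0391], 'joints': [14.08, 19.6159, -28.1963, 42.1532, -0.0081, 112.7858]}
yaw 81.29423729604535
```

View pics/a5w.png

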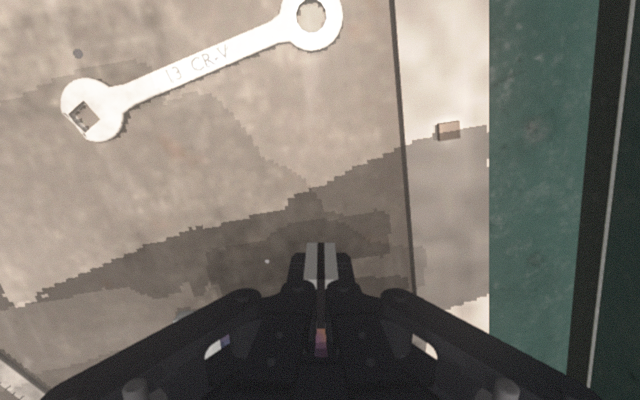

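Request:
drive_tool --motion '[{"travel": [-0.0003,-0.002,0],"spin": 0},{"travel": [-0.0006,-0.004,0],"spin": 0},{"travel": [-0.0009,-0.006,0],"spin": 0},{"travel": [-0.0012,-0.008,0],"spin": 0},{"travel": [-0.0015,-0.0095,0],"spin": 0}]'

```text
t: 5.9
tool_pos: [0.4546, 0.1877, 0.0143]
orientation: [[0.152, 0.988, -0.0], [0.988, -0.152, -0.0], [-0.0, -0.0, -1.0]]
contact_force: [0.2, 0.8, -0.4]
opening: 0.0003
```

Request:
drive_tool --motion '[{"travel": [-0.0002,-0.001,0],"spin": 0},{"travel": [-0.0003,-0.002,0],"spin": 0},{"travel": [-0.0005,-0.003,0],"spin": 0},{"travel": [-0.0006,-0.004,0],"spin": 0},{"travel": [-0.0008,-0.005,0],"spin": 0}]'

```text
t: 6.4
tool_pos: [0.454, 0.183, 0.0143]
orientation: [[0.151, 0.988, 0.0], [0.988, -0.151, 0.0], [0.0, 0.0, -1.0]]
contact_force: [0.5, 2.7, -2.1]
opening: 0.0002
```

Request:
drive_tool --motion '[{"travel": [-0.0002,-0.001,0],"spin": 0},{"travel": [-0.0003,-0.002,0],"spin": 0},{"travel": [-0.0005,-0.003,0],"spin": 0},{"travel": [-0.0006,-0.004,0],"spin": 0},{"travel": [-0.0008,-0.005,0],"spin": 0}]'

```text
t: 6.9
tool_pos: [0.453, 0.1779, 0.0143]
orientation: [[0.152, 0.988, 0.0], [0.988, -0.152, 0.0], [0.0, 0.0, -1.0]]
contact_force: [0.8, 2.9, -0.4]
opening: -0.0003
```

```bash
python3 shot.py a6 top scene; python3 -c "
import cv2
p=cv2.imread('pics/a6s.png')[170:280,220:350];cv2.imwrite('pics/a6sc.png',cv2.resize(p,None,fx=5,fy=5))"
```

```text
{'t': 6.9, 'tool_pos': [0.453, 0.1779, 0.0143], 'contact_force': [0.7954, 2.917, -0.4377], 'moment': [0.5364, -0.1836, -0.0202], 'joints': [11.9736, 18.7293, -29.6519, 41.6149, -0.0001, 110.6967]}
yaw 81.27686102744954
```

View pics/a6t.png

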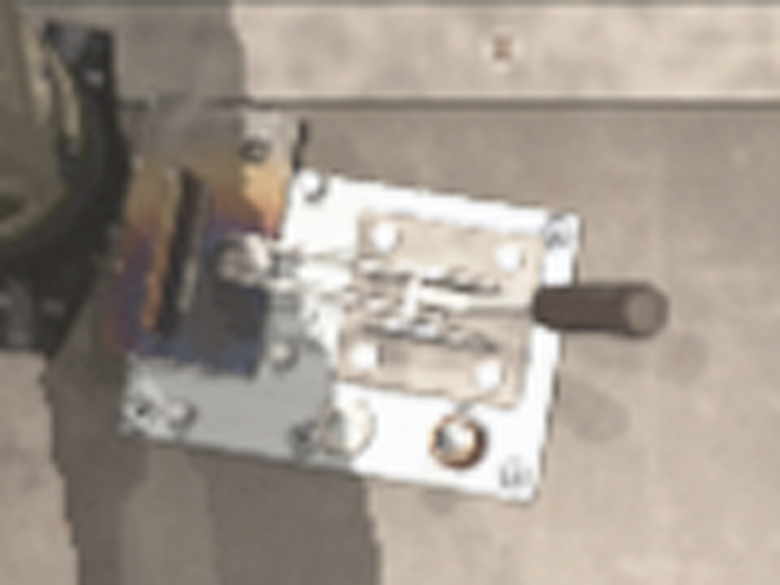

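View pics/a6sc.png

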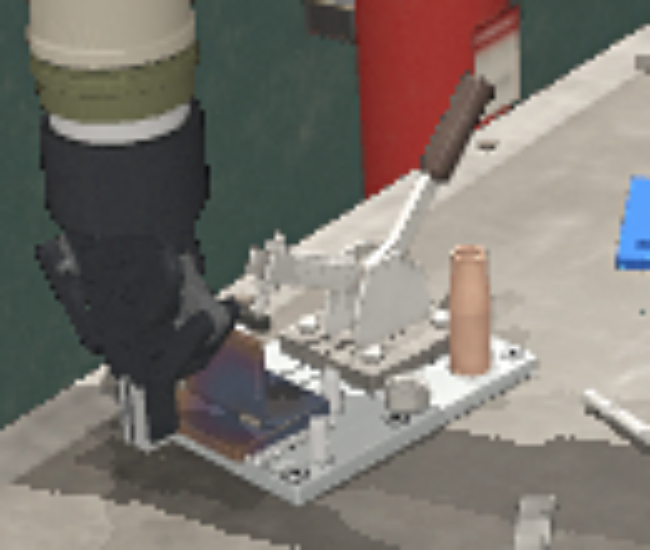

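Request:
drive_tool --motion '[{"travel": [-0.0001,-0.0006,0],"spin": 0},{"travel": [-0.0002,-0.0012,0],"spin": 0},{"travel": [-0.0003,-0.0018,0],"spin": 0},{"travel": [-0.0004,-0.0024,0],"spin": 0},{"travel": [-0.0005,-0.003,0],"spin": 0}]'

```text
t: 7.5
tool_pos: [0.4526, 0.1749, 0.0143]
orientation: [[0.152, 0.988, 0.0], [0.988, -0.152, 0.0], [0.0, 0.0, -1.0]]
contact_force: [0.9, 2.4, -1.4]
opening: -0.0005
```

Request:
drive_tool --motion '[{"travel": [-0.0001,-0.0004,0],"spin": 0},{"travel": [-0.0001,-0.0008,0],"spin": 0},{"travel": [-0.0002,-0.0012,0],"spin": 0},{"travel": [-0.0002,-0.0016,0],"spin": 0},{"travel": [-0.0003,-0.002,0],"spin": 0}]'

```text
t: 8.0
tool_pos: [0.4522, 0.1732, 0.0143]
orientation: [[0.151, 0.988, 0.0], [0.988, -0.151, 0.001], [0.001, -0.0, -1.0]]
contact_force: [0.0, 4.3, -1.8]
opening: -0.0001
```

Request:
drive_tool --motion '[{"travel": [0,-0.0003,0],"spin": 0},{"travel": [-0.0001,-0.0006,0],"spin": 0},{"travel": [-0.0001,-0.0009,0],"spin": 0},{"travel": [-0.0002,-0.0012,0],"spin": 0},{"travel": [-0.0002,-0.0015,0],"spin": 0}]'

```text
t: 8.5
tool_pos: [0.4519, 0.1729, 0.0144]
orientation: [[0.151, 0.989, -0.0], [0.989, -0.151, 0.004], [0.003, -0.001, -1.0]]
contact_force: [-1.0, 9.4, -1.7]
opening: -0.0001
```

```bash
python3 shot.py a7 top
```

```text
{'t': 8.5, 'tool_pos': [0.4519, 0.1729, 0.0144], 'contact_force': [-0.9751, 9.379, -1.6708], 'moment': [1.9264, 0.041, 0.0037], 'joints': [11.298, 18.4361, -30.0904, 41.4424, 0.2014, 109.9646]}
yaw 81.33339436472272
```

View pics/a7t.png

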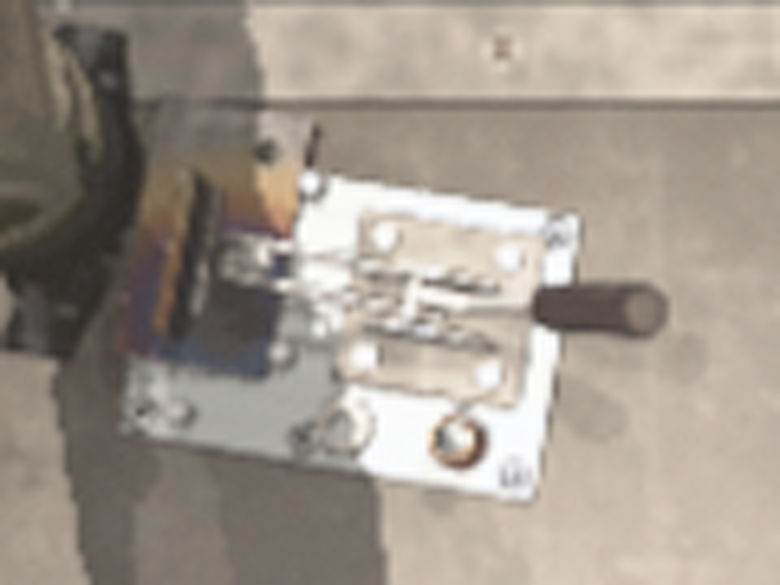

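Request:
drive_tool --motion '[{"travel": [0.002,0.012,0],"spin": 0},{"travel": [0.005,0.03,0.005],"spin": 0},{"travel": [0.005,0.03,0.05],"spin": 0},{"travel": [0.005,0.03,0.1],"spin": 0},{"travel": [0.005,0.03,0.14],"spin": 0}]'

```text
t: 9.05
tool_pos: [0.4571, 0.2013, 0.1566]
orientation: [[0.152, 0.988, 0.001], [0.988, -0.152, -0.002], [-0.002, 0.001, -1.0]]
contact_force: [2.3, 0.8, -0.0]
opening: 0.0003
```

Request:
drive_tool --motion '[{"travel": [0.001,-0.01,0.02],"spin": 0},{"travel": [0.001,-0.02,0.03],"spin": 0},{"travel": [0.001,-0.02,0.03],"spin": 0},{"travel": [0.001,-0.02,0.03],"spin": 0},{"travel": [0.001,-0.02,0.03],"spin": 0}]'

```text
t: 9.55
tool_pos: [0.457, 0.1812, 0.1826]
orientation: [[0.152, 0.988, -0.003], [0.988, -0.152, -0.001], [-0.001, -0.003, -1.0]]
contact_force: [0.2, 0.1, -0.6]
opening: 0.0001
```

```bash
python3 shot.py a8 wrist
```

```text
{'t': 9.55, 'tool_pos': [0.457, 0.1812, 0.1826], 'contact_force': [0.2339, 0.092, -0.6405], 'moment': [0.048, 0.0278, -0.0071], 'joints': [12.2706, 10.1222, -14.5445, 65.5168, -0.0132, 111.0026]}
yaw 81.26815358468096
```

View pics/a8w.png

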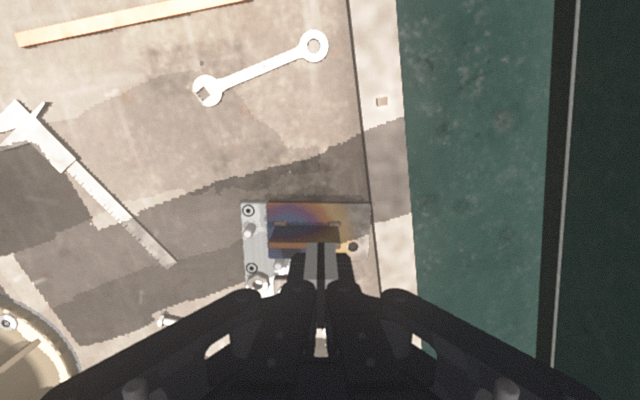

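```bash
python3 - <<'E'
from fit import *
c=load("pics/a8w.npz")
p=cv2.imread("pics/a8w.png")[185:305,225:395];cv2.imwrite("pics/a8c.png",cv2.resize(p,None,fx=4.6,fy=4.6,interpolation=cv2.INTER_CUBIC))
x=np.array([-.153,-.988]);y=np.array([.988,-.153]);t=np.array([.4259,.103])
for q in [(267,203),(371,203)]:
    w=ray("w",*q,.025,c)[:2]-t;print((w@x*1e3).round(1),(w@y*1e3).round(1))
E
```

```text
-61.1 -35.2
-61.1 68.3
```

View pics/a8c.png

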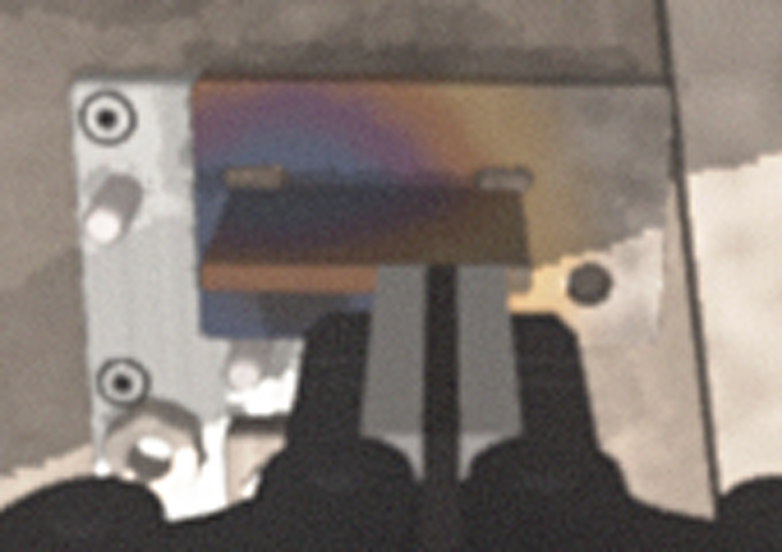

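```bash
python3 - <<'E'
from fit import *
c=load("pics/a8w.npz")
x=np.array([-.153,-.988]);y=np.array([.988,-.153]);t=np.array([.4259,.103])
px=lambda u,v:((u+.5)/4.6-.5+225,(v+.5)/4.6-.5+185)
for n,q,z in [("A",(193,80),.025),("B",(672,87),.025),("clampedge nearcorner",(203,336),.025),("clampedge",(270,336),.025),("pin1top",(242,374),.033),("endpintop",(102,224),.033),("platecorner",(73,80),.012),("farclampcorner",(655,337),.025)]:
    w=ray("w",*px(*q),z,c)[:2]-t;print(n,(w@x*1e3).round(1),(w@y*1e3).round(1))
E
```

```text
A -62.1 -35.6
B -60.6 68.0
clampedge nearcorner -0.9 -36.4
clampedge -0.9 -21.0
pin1top 4.4 -26.6
endpintop -31.9 -55.5
platecorner -58.1 -65.0
farclampcorner -0.8 66.9
```

Bracket edge to pin 1 axis measures 5.3 mm (5 when seated), and the long edge is parallel to the pin line, so the side is seated. Next is the free end.

Request:
drive_tool --motion '[{"travel": [0.03,-0.028,0],"spin": 0},{"travel": [0.06,-0.055,0],"spin": 0},{"travel": [0.069,-0.062,-0.03],"spin": 0},{"travel": [0.069,-0.062,-0.07],"spin": 0},{"travel": [0.069,-0.062,-0.1],"spin": 0}]'

```text
t: 10.1
tool_pos: [0.526, 0.1189, 0.0811]
orientation: [[0.153, 0.988, -0.003], [0.988, -0.153, -0.0], [-0.001, -0.003, -1.0]]
contact_force: [0.6, -0.3, -0.7]
opening: -0.0003
```

Request:
drive_tool --motion '[{"travel": [0,0,-0.03],"spin": 0},{"travel": [0,0,-0.055],"spin": 0},{"travel": [0,0,-0.07],"spin": 0},{"travel": [0,0,-0.07],"spin": 0},{"travel": [0,0,-0.07],"spin": 0}]'

```text
t: 10.6
tool_pos: [0.5264, 0.1195, 0.0137]
orientation: [[0.151, 0.988, -0.002], [0.988, -0.151, -0.0], [-0.001, -0.002, -1.0]]
contact_force: [0.8, 0.1, 0.6]
opening: -0.0001
```

```bash
python3 shot.py a9 top wrist
```

```text
{'t': 10.6, 'tool_pos': [0.5264, 0.1195, 0.0137], 'contact_force': [0.8235, 0.1046, 0.5505], 'moment': [0.0334, 0.0544, 0.0219], 'joints': [4.2752, 23.694, -21.8946, 44.5199, -0.005, 102.9794]}
yaw 81.29589007629347
```

View pics/a9t.png

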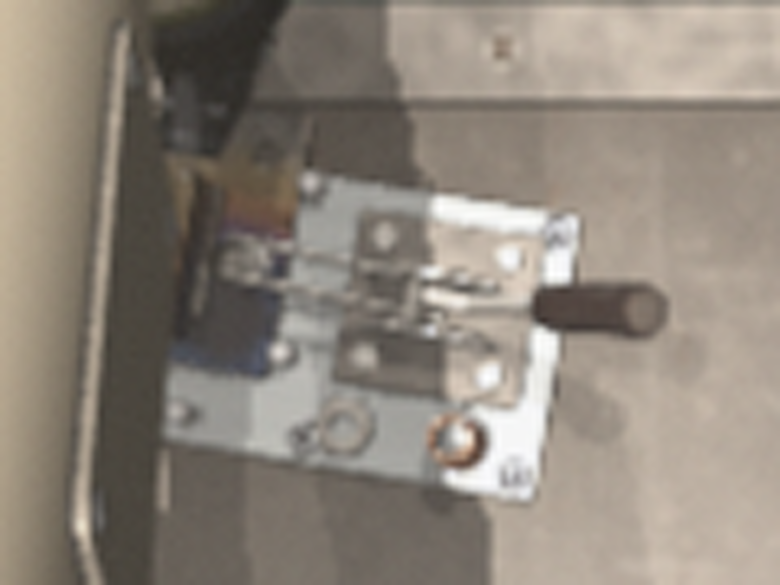

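View pics/a9w.png

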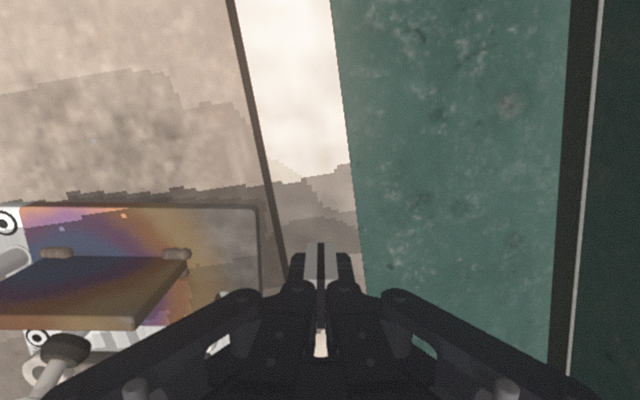

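Request:
drive_tool --motion '[{"travel": [-0.003,0.0005,0],"spin": 0},{"travel": [-0.006,0.001,0],"spin": 0},{"travel": [-0.009,0.0014,0],"spin": 0},{"travel": [-0.011,0.0017,0],"spin": 0},{"travel": [-0.013,0.002,0],"spin": 0}]'

```text
t: 11.2
tool_pos: [0.5139, 0.1215, 0.0145]
orientation: [[0.152, 0.988, 0.0], [0.988, -0.152, -0.0], [0.0, 0.0, -1.0]]
contact_force: [0.5, -0.3, -0.9]
opening: 0.0003
```

Request:
drive_tool --motion '[{"travel": [-0.0015,0.0002,0],"spin": 0},{"travel": [-0.003,0.0005,0],"spin": 0},{"travel": [-0.0045,0.0007,0],"spin": 0},{"travel": [-0.006,0.0009,0],"spin": 0},{"travel": [-0.0075,0.0011,0],"spin": 0}]'

```text
t: 11.7
tool_pos: [0.5076, 0.1225, 0.0147]
orientation: [[0.152, 0.988, 0.002], [0.988, -0.152, 0.0], [0.0, 0.002, -1.0]]
contact_force: [4.2, -0.9, 0.3]
opening: -0.0
```

Request:
drive_tool --motion '[{"travel": [-0.001,0.0002,0],"spin": 0},{"travel": [-0.002,0.0003,0],"spin": 0},{"travel": [-0.003,0.0005,0],"spin": 0},{"travel": [-0.004,0.0006,0],"spin": 0},{"travel": [-0.005,0.0008,0],"spin": 0}]'

```text
t: 12.2
tool_pos: [0.502, 0.1234, 0.0146]
orientation: [[0.152, 0.988, 0.001], [0.988, -0.152, 0.0], [0.0, 0.001, -1.0]]
contact_force: [4.6, 1.0, 0.6]
opening: -0.0004
```

Request:
drive_tool --motion '[{"travel": [-0.001,0.0002,0],"spin": 0},{"travel": [-0.002,0.0003,0],"spin": 0},{"travel": [-0.003,0.0005,0],"spin": 0},{"travel": [-0.004,0.0006,0],"spin": 0},{"travel": [-0.005,0.0008,0],"spin": 0}]'

```text
t: 12.7
tool_pos: [0.4973, 0.1242, 0.0146]
orientation: [[0.152, 0.988, 0.002], [0.988, -0.152, 0.0], [0.0, 0.002, -1.0]]
contact_force: [6.6, 0.2, 1.1]
opening: 0.0001
```

Request:
drive_tool --motion '[{"travel": [-0.0006,0.0001,0],"spin": 0},{"travel": [-0.0012,0.0002,0],"spin": 0},{"travel": [-0.0018,0.0003,0],"spin": 0},{"travel": [-0.0024,0.0004,0],"spin": 0},{"travel": [-0.003,0.0005,0],"spin": 0}]'

```text
t: 13.2
tool_pos: [0.497, 0.1243, 0.0151]
orientation: [[0.152, 0.988, 0.006], [0.988, -0.152, -0.001], [0.0, 0.006, -1.0]]
contact_force: [11.8, -1.8, -2.6]
opening: 0.0001
```

Request:
drive_tool --motion '[{"travel": [-0.0004,0.0001,0],"spin": 0},{"travel": [-0.0008,0.0001,0],"spin": 0},{"travel": [-0.0012,0.0002,0],"spin": 0},{"travel": [-0.0016,0.0002,0],"spin": 0},{"travel": [-0.002,0.0003,0],"spin": 0}]'

```text
t: 13.7
tool_pos: [0.4968, 0.1244, 0.0156]
orientation: [[0.153, 0.988, 0.01], [0.988, -0.153, -0.001], [0.0, 0.01, -1.0]]
contact_force: [14.8, -1.5, -3.2]
opening: -0.0002
```

```bash
python3 shot.py b1 top wrist scene;  python3 -c "
import cv2
p=cv2.imread('pics/b1s.png')[170:280,220:350];cv2.imwrite('pics/b1sc.png',cv2.resize(p,None,fx=5,fy=5,interpolation=2))"
```

```text
{'t': 13.7, 'tool_pos': [0.4968, 0.1244, 0.0156], 'contact_force': [14.7777, -1.4564, -3.1756], 'moment': [-0.4215, -2.9326, -0.0068], 'joints': [5.1361, 20.5991, -26.5176, 42.3429, -0.1093, 103.9087]}
yaw 81.22698860146836
```

View pics/b1t.png

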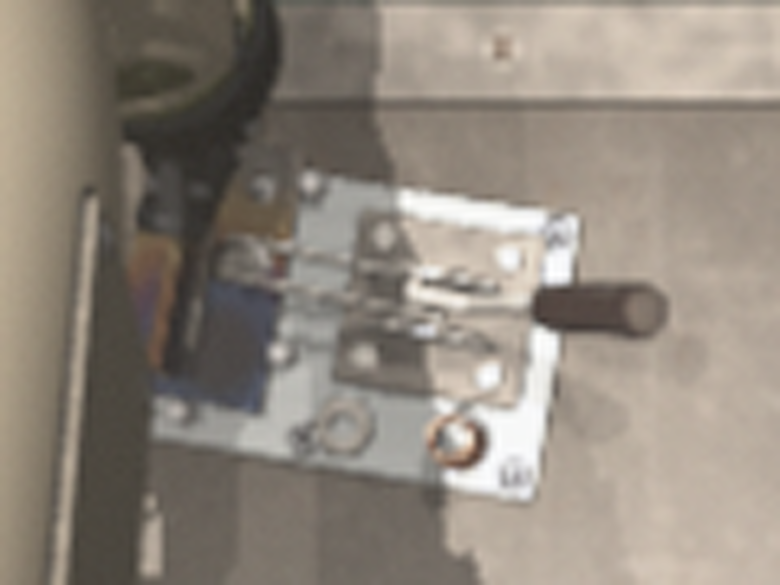

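View pics/b1sc.png

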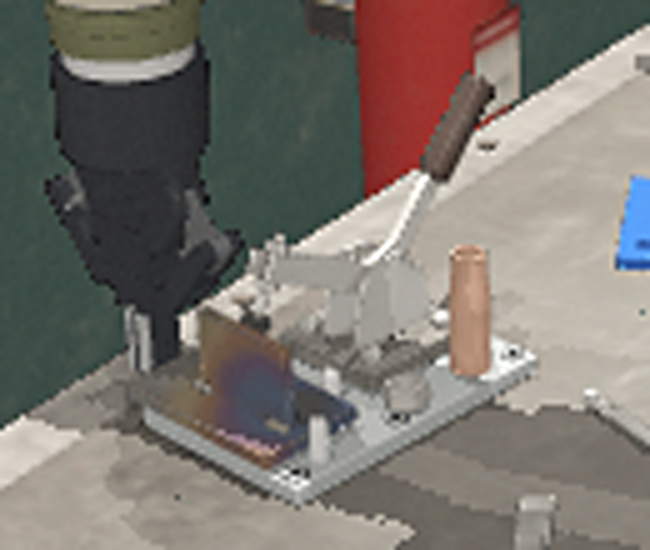

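View pics/b1w.png

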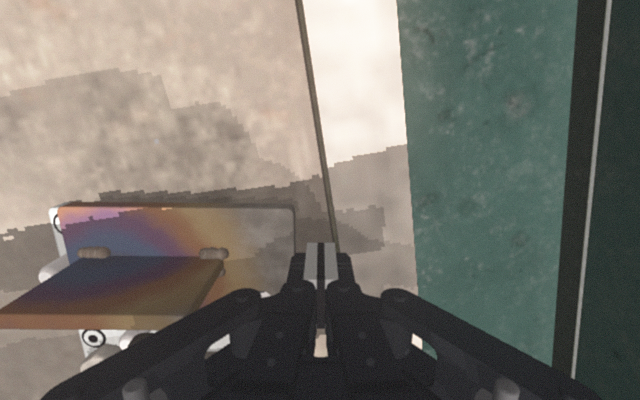

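```bash
python3 - <<'E'
from fit import *
c=load("pics/w2.npz");ct=calibration("top");cs=calibration("scene")
x=np.array([-.153,-.988]);y=np.array([.988,-.153]);t=np.array([.4259,.103])
P=lambda c:np.array(c["K"])@np.c_[c["R"],np.array(c["t"])]
def tri(obs):
    A=[]
    for c,(u,v) in obs:
        p=P(c);A+= [u*p[2]-p[0],v*p[2]-p[1]]
    X=np.linalg.svd(np.array(A))[2][-1];X=X[:3]/X[3]
    e=[np.round((lambda h:h[:2]/h[2])(P(c)@np.r_[X,1])-q,1).tolist() for c,q in obs]
    f=X[:2]-t;print(X.round(4),"f",(f@x*1e3).round(1),(f@y*1e3).round(1),e)
cp=lambda q,ox,oy,s:(ox+(q[0]+.5)/s-.5,oy+(q[1]+.5)/s-.5)
# grip free end face centre
tri([(c,cp((60,402),180,80,2.9)),(ct,cp((646,306),230,150,6.5)),(cs,cp((483,86),220,170,5))])
# grip inner end centre
tri([(c,cp((198,368),180,80,2.9)),(ct,cp((540,306),230,150,6.5)),(cs,cp((434,170),220,170,5))])
E
```

```text
[ 0.4057 -0.0415  0.1329] f 145.9 2.2 [[0.7, 0.6], [0.3, 0.4], [-0.1, -0.0]]
[ 0.4102 -0.002   0.0988] f 106.1 0.5 [[-0.3, 0.6], [-0.1, 0.1], [0.0, 0.0]]
```

Request:
drive_tool --motion '[{"travel": [0.01,-0.0015,0],"spin": 0},{"travel": [0.025,-0.004,0],"spin": 0},{"travel": [0.025,-0.004,0.05],"spin": 0},{"travel": [0.025,-0.004,0.1],"spin": 0},{"travel": [0.025,-0.004,0.15],"spin": 0}]'

```text
t: 14.35
tool_pos: [0.5133, 0.1207, 0.164]
orientation: [[0.152, 0.988, -0.008], [0.988, -0.152, -0.0], [-0.002, -0.008, -1.0]]
contact_force: [1.5, 0.5, -0.3]
opening: 0.0001
```

```bash
python3 shot.py b2 wrist; python3 -c "
import cv2
p=cv2.imread('pics/b2w.png')[150:310,120:390];cv2.imwrite('pics/b2c.png',cv2.resize(p,None,fx=2.9,fy=2.9,interpolation=2))"
```

```text
{'t': 14.35, 'tool_pos': [0.5133, 0.1207, 0.164], 'contact_force': [1.5356, 0.47, -0.2969], 'moment': [-0.0061, -0.0656, 0.002], 'joints': [4.5029, 14.7857, -11.2645, 64.3993, 0.0107, 103.2179]}
yaw 81.28530386269821
```

View pics/b2c.png

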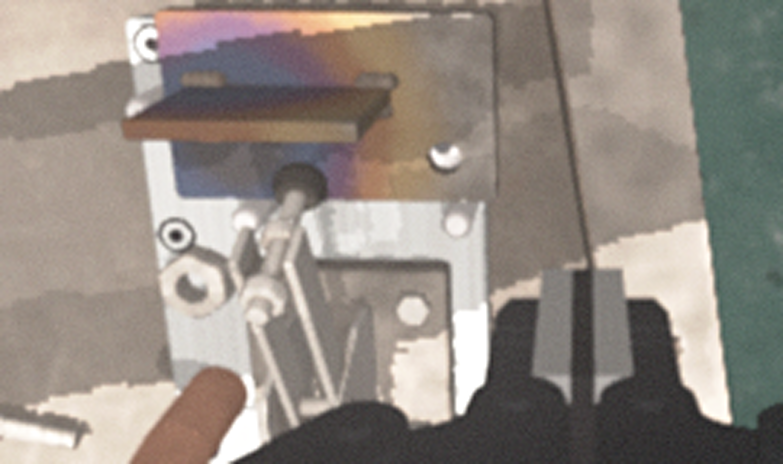

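```bash
python3 - <<'E'
from fit import *
c=load("pics/b2w.npz")
x=np.array([-.153,-.988]);y=np.array([.988,-.153]);t=np.array([.4259,.103])
px=lambda u,v:((u+.5)/2.9-.5+120,(v+.5)/2.9-.5+150)
for n,q,z in [("near clamp corner",(178,196),.025),("far clamp corner",(494,199),.025),("far free corner",(494,12),.025),("near free corner",(158,11),.025),("pin1top",(244,217),.033),("pin2top",(457,220),.033),("platecorner",(127,15),.012),("endpin(top part)",(138,104),.033)]:
    w=ray("w",*px(*q),z,c)[:2]-t;print(n,(w@x*1e3).round(1),(w@y*1e3).round(1))
E
```

```text
near clamp corner -1.3 -50.1
far clamp corner -0.5 53.4
far free corner -61.7 55.1
near free corner -61.9 -48.5
pin1top 2.9 -26.0
pin2top 3.7 42.3
platecorner -58.6 -64.9
endpin(top part) -34.3 -54.8
```

All four bracket edges, corrected by the pin readings, agree with seated to within about 1 mm. Next I'll go over the top to behind the grip.

Request:
drive_tool --motion '[{"travel": [0,0,0.045],"spin": 0},{"travel": [-0.01,-0.02,0.075],"spin": 0},{"travel": [-0.03,-0.06,0.075],"spin": 0},{"travel": [-0.05,-0.1,0.075],"spin": 0},{"travel": [-0.07,-0.14,0.075],"spin": 0}]'

```text
t: 14.9
tool_pos: [0.4435, -0.0194, 0.2383]
orientation: [[0.15, 0.989, -0.005], [0.989, -0.15, 0.001], [0.0, -0.005, -1.0]]
contact_force: [1.0, 0.1, 0.4]
opening: 0.0001
```

Request:
drive_tool --motion '[{"travel": [-0.02,-0.03,0],"spin": 0},{"travel": [-0.047,-0.063,0],"spin": 0},{"travel": [-0.047,-0.063,0],"spin": 0},{"travel": [-0.047,-0.063,0],"spin": 0},{"travel": [-0.047,-0.063,0],"spin": 0}]'

```text
t: 15.4
tool_pos: [0.3991, -0.0813, 0.2388]
orientation: [[0.151, 0.989, -0.002], [0.989, -0.151, 0.001], [0.001, -0.002, -1.0]]
contact_force: [-0.3, 0.4, 0.2]
opening: -0.0
```

```bash
python3 shot.py b3 top scene;  python3 -c "
import cv2
p=cv2.imread('pics/b3s.png')[130:280,220:400];cv2.imwrite('pics/b3sc.png',cv2.resize(p,None,fx=4,fy=4,interpolation=2))"
```

```text
{'t': 15.4, 'tool_pos': [0.3991, -0.0813, 0.2388], 'contact_force': [-0.3167, 0.3953, 0.1982], 'moment': [0.0322, -0.0121, 0.0338], 'joints': [-22.8585, -0.7362, -18.5309, 72.3266, 0.0262, 75.8296]}
yaw 81.31186938978159
```

View pics/b3sc.png

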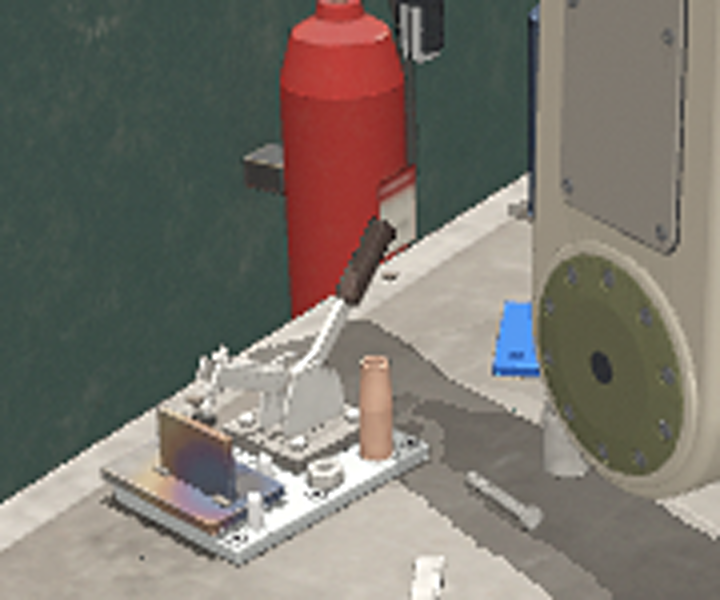

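Request:
drive_tool --motion '[{"travel": [0,0,-0.04],"spin": 0},{"travel": [0,0,-0.08],"spin": 0},{"travel": [0,0,-0.11],"spin": 0},{"travel": [0,0,-0.124],"spin": 0},{"travel": [0,0,-0.124],"spin": 0}]'

```text
t: 16.0
tool_pos: [0.398, -0.0803, 0.1131]
orientation: [[0.149, 0.989, -0.005], [0.989, -0.149, 0.002], [0.001, -0.005, -1.0]]
contact_force: [-0.4, 0.1, -0.1]
opening: -0.0
```

```bash
python3 shot.py b4 wrist
```

```text
{'t': 16.0, 'tool_pos': [0.398, -0.0803, 0.1131], 'contact_force': [-0.3718, 0.1093, -0.0862], 'moment': [-0.0094, 0.0047, -0.0381], 'joints': [-22.7755, 4.0806, -32.0614, 54.1643, 0.008, 75.8131]}
yaw 81.41112797298048
```

View pics/b4w.png

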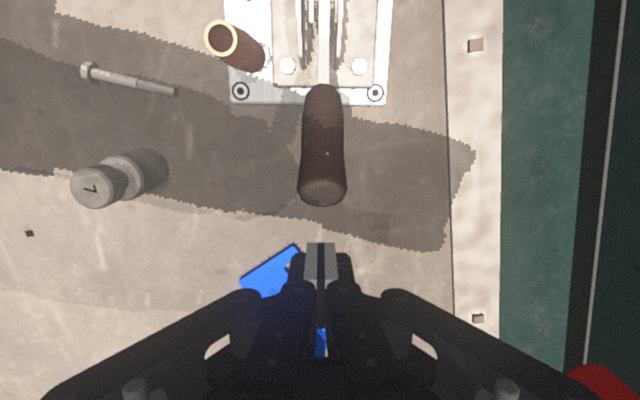

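The grip's end face (322,192) is in line with the closed fingers (320,260). I'll push along fixture -x.

Request:
drive_tool --motion '[{"travel": [0.0008,0.005,0],"spin": 0},{"travel": [0.0015,0.01,0],"spin": 0},{"travel": [0.0023,0.015,0],"spin": 0},{"travel": [0.003,0.019,0],"spin": 0},{"travel": [0.0035,0.023,0],"spin": 0}]'

```text
t: 16.55
tool_pos: [0.4034, -0.0592, 0.1158]
orientation: [[0.151, 0.988, 0.001], [0.988, -0.151, -0.002], [-0.002, 0.001, -1.0]]
contact_force: [-0.7, -7.7, 1.7]
opening: 0.0003
```

Request:
drive_tool --motion '[{"travel": [0.0006,0.004,0.002],"spin": 0},{"travel": [0.0012,0.008,0.004],"spin": 0},{"travel": [0.0018,0.012,0.006],"spin": 0},{"travel": [0.0024,0.016,0.008],"spin": 0},{"travel": [0.003,0.02,0.01],"spin": 0}]'

```text
t: 17.05
tool_pos: [0.4075, -0.0437, 0.1278]
orientation: [[0.154, 0.988, 0.003], [0.988, -0.154, -0.012], [-0.011, 0.005, -1.0]]
contact_force: [-4.7, -13.0, 11.4]
opening: -0.0002
```

```bash
python3 shot.py b5 wrist
```

```text
{'t': 17.05, 'tool_pos': [0.4075, -0.0437, 0.1278], 'contact_force': [-4.7229, -13.0316, 11.3605], 'moment': [-2.5188, 0.8146, 0.0454], 'joints': [-16.9324, 3.2121, -30.7064, 55.7327, -0.5869, 81.9505]}
yaw 81.1138483950059
```

View pics/b5w.png

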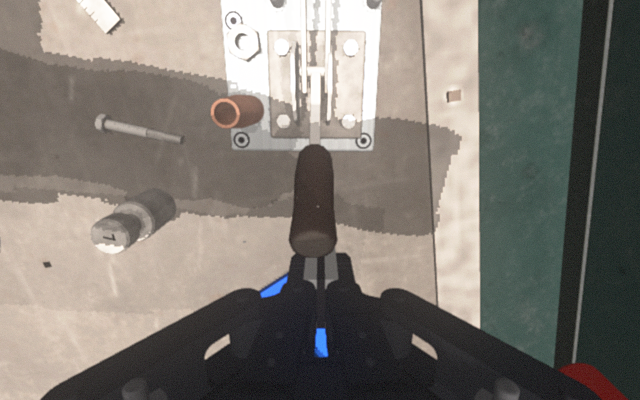

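The force is along the grip's axis (-y and +z), so the fingertips are on the grip's end face, not behind it. I'll back off, look and go lower.

Request:
drive_tool --motion '[{"travel": [-0.0015,-0.01,0],"spin": 0},{"travel": [-0.003,-0.02,0],"spin": 0},{"travel": [-0.006,-0.04,0],"spin": 0},{"travel": [-0.006,-0.04,0],"spin": 0},{"travel": [-0.006,-0.04,0],"spin": 0}]'

```text
t: 17.6
tool_pos: [0.3996, -0.0792, 0.125]
orientation: [[0.153, 0.988, -0.001], [0.988, -0.153, 0.001], [0.001, -0.001, -1.0]]
contact_force: [-0.9, 0.4, -0.2]
opening: 0.0002
```

```bash
python3 shot.py b6 wrist scene;  python3 - <<'E'
from fit import *
p=cv2.imread('pics/b6s.png')[130:280,220:400];cv2.imwrite('pics/b6sc.png',cv2.resize(p,None,fx=4,fy=4,interpolation=2))
z=np.load("pics/b6w.npz");c=load("pics/b6w.npz")
x=np.array([-.153,-.988]);y=np.array([.988,-.153]);t=np.array([.4259,.103])
for v in range(80,225,8):
  for u in (320,):
    d=float(z["d"][v,u]);P=c["R"].T@(d*np.linalg.solve(c["K"],[u,v,1.])-c["t"]);w=P[:2]-t;print((u,v),(w@x*1e3).round(1),(w@y*1e3).round(1),(P[2]*1e3).round(1))
E
```

```text
{'t': 17.6, 'tool_pos': [0.3996, -0.0792, 0.125], 'contact_force': [-0.8596, 0.3634, -0.1687], 'moment': [0.0159, 0.0442, -0.0243], 'joints': [-22.5543, 3.3636, -30.9866, 55.7074, 0.0356, 76.2535]}
yaw 81.192162083476
(320, 80) 101.1 1.6 125.8
(320, 88) 104.5 1.6 130.9
(320, 96) 107.7 1.6 135.9
(320, 104) 111.1 1.8 268.0
(320, 112) 113.6 1.6 147.3
(320, 120) 116.2 1.6 152.6
(320, 128) 118.7 1.6 156.1
(320, 136) 121.3 1.6 158.2
(320, 144) 123.9 1.6 159.1
(320, 152) 127.1 1.6 155.9
(320, 160) 130.2 1.6 154.3
(320, 168) 133.4 1.6 152.9
(320, 176) 170.2 1.2 -1.0
(320, 184) 177.1 1.2 0.0
(320, 192) 184.1 1.2 0.8
(320, 200) 191.5 1.1 0.5
(320, 208) 198.8 1.1 0.7
(320, 216) 206.5 1.1 0.4
(320, 224) 214.1 1.1 0.5
```

View pics/b6w.png

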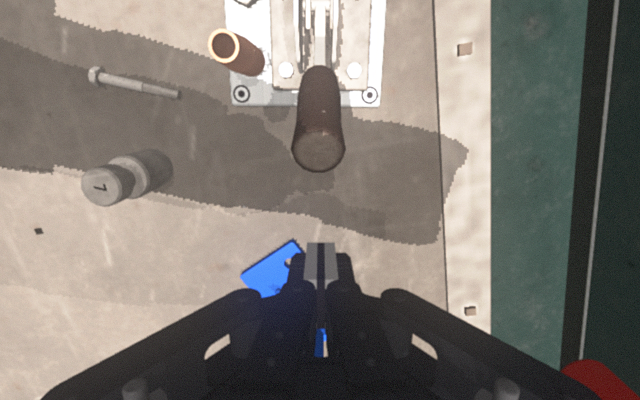

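View pics/b6sc.png

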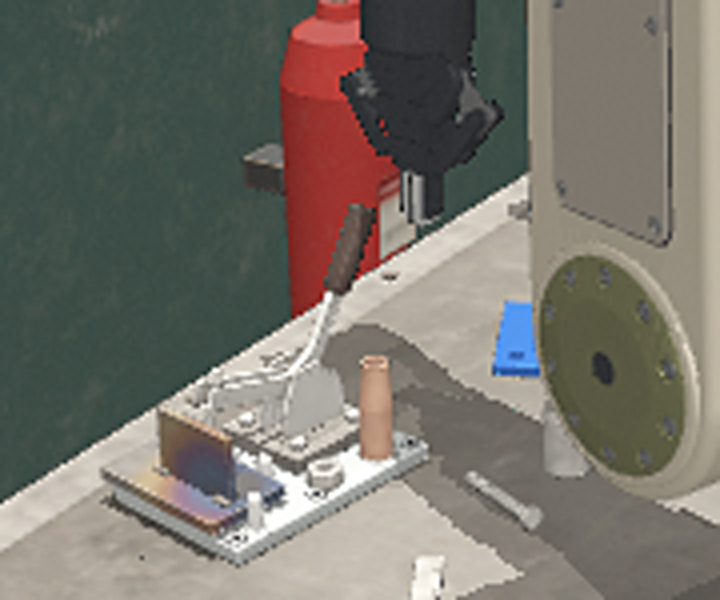

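The first push worked better than I thought: the lever went most of the way up, and the grip's end face is now at fixture x 124-134 mm, z 153-159 mm. The upward force was friction from the rising grip. I'll continue, rising along with it.

Request:
drive_tool --motion '[{"travel": [0.0015,0.01,0],"spin": 0},{"travel": [0.003,0.02,0],"spin": 0},{"travel": [0.004,0.026,0],"spin": 0},{"travel": [0.005,0.032,0.001],"spin": 0},{"travel": [0.0057,0.037,0.003],"spin": 0}]'

```text
t: 18.2
tool_pos: [0.4057, -0.0415, 0.1283]
orientation: [[0.151, 0.989, -0.0], [0.989, -0.151, -0.001], [-0.001, -0.0, -1.0]]
contact_force: [-1.1, -4.2, 0.1]
opening: -0.0002
```

Request:
drive_tool --motion '[{"travel": [0.0006,0.004,0.0025],"spin": 0},{"travel": [0.0012,0.008,0.005],"spin": 0},{"travel": [0.0018,0.012,0.0075],"spin": 0},{"travel": [0.0024,0.016,0.01],"spin": 0},{"travel": [0.003,0.02,0.012],"spin": 0}]'

```text
t: 18.7
tool_pos: [0.409, -0.0228, 0.1412]
orientation: [[0.152, 0.988, 0.001], [0.988, -0.152, -0.002], [-0.002, 0.001, -1.0]]
contact_force: [-2.5, -5.4, 3.4]
opening: 0.0
```

Request:
drive_tool --motion '[{"travel": [0.0003,0.002,0.001],"spin": 0},{"travel": [0.0006,0.004,0.002],"spin": 0},{"travel": [0.0009,0.006,0.003],"spin": 0},{"travel": [0.001,0.007,0.004],"spin": 0},{"travel": [0.0012,0.008,0.004],"spin": 0}]'

```text
t: 19.2
tool_pos: [0.4095, -0.0184, 0.1438]
orientation: [[0.155, 0.988, -0.002], [0.988, -0.155, -0.011], [-0.011, -0.0, -1.0]]
contact_force: [-2.3, -22.7, -7.7]
opening: -0.0002
```

```bash
python3 shot.py b7 scene top;  python3 - <<'E'
import cv2
p=cv2.imread('pics/b7s.png')[130:280,220:400];cv2.imwrite('pics/b7sc.png',cv2.resize(p,None,fx=4,fy=4,interpolation=2))
E
```

```text
{'t': 19.2, 'tool_pos': [0.4095, -0.0184, 0.1438], 'contact_force': [-2.3094, -22.707, -7.6862], 'moment': [-4.3978, 0.3468, 0.0013], 'joints': [-13.3586, 2.6943, -28.8194, 58.462, -0.6342, 85.5338]}
yaw 81.1075800093796
```

View pics/b7sc.png

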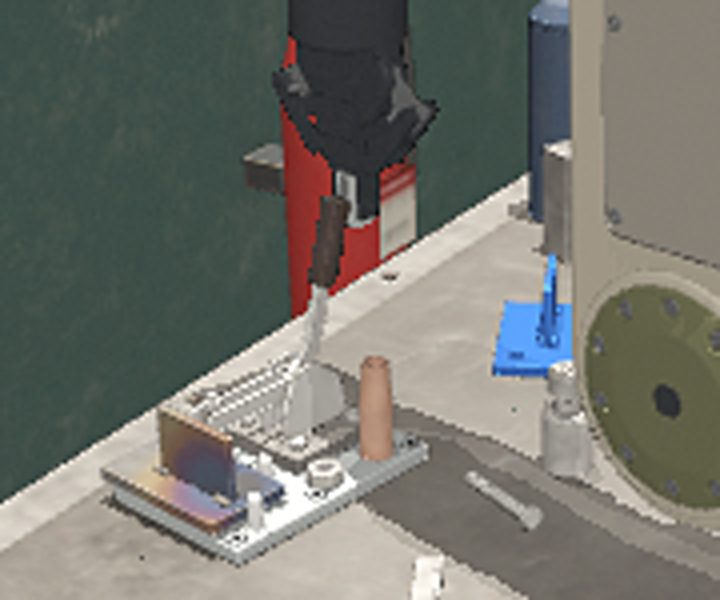

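Request:
drive_tool --motion '[{"travel": [0.0001,0.0007,0.001],"spin": 0},{"travel": [0.0002,0.0014,0.002],"spin": 0},{"travel": [0.0003,0.002,0.002],"spin": 0},{"travel": [0.0003,0.002,0.002],"spin": 0},{"travel": [0.0003,0.002,0.002],"spin": 0}]'

```text
t: 19.8
tool_pos: [0.4093, -0.0181, 0.1452]
orientation: [[0.156, 0.988, -0.004], [0.988, -0.156, -0.014], [-0.015, -0.002, -1.0]]
contact_force: [-2.1, -27.7, -12.6]
opening: -0.0002
```

Request:
drive_tool --motion '[{"travel": [-0.0015,-0.01,0],"spin": 0},{"travel": [-0.003,-0.02,0],"spin": 0},{"travel": [-0.006,-0.04,0],"spin": 0},{"travel": [-0.009,-0.06,0],"spin": 0},{"travel": [-0.009,-0.06,0],"spin": 0}]'

```text
t: 20.3
tool_pos: [0.4016, -0.0734, 0.1467]
orientation: [[0.154, 0.988, 0.001], [0.988, -0.154, 0.0], [0.0, 0.001, -1.0]]
contact_force: [0.1, 0.4, -0.5]
opening: -0.0002
```

```bash
python3 shot.py b8 wrist scene;  python3 - <<'E'
from fit import *
p=cv2.imread('pics/b8s.png')[130:280,220:400];cv2.imwrite('pics/b8sc.png',cv2.resize(p,None,fx=4,fy=4,interpolation=2))
z=np.load("pics/b8w.npz");c=load("pics/b8w.npz")
x=np.array([-.153,-.988]);y=np.array([.988,-.153]);t=np.array([.4259,.103])
for v in range(40,200,5):
  for u in (320,):
    d=float(z["d"][v,u]);P=c["R"].T@(d*np.linalg.solve(c["K"],[u,v,1.])-c["t"]);w=P[:2]-t;print((u,v),(w@x*1e3).round(1),(w@y*1e3).round(1),(P[2]*1e3).round(1))
E
```

```text
{'t': 20.3, 'tool_pos': [0.4016, -0.0734, 0.1467], 'contact_force': [0.1165, 0.3798, -0.5007], 'moment': [0.0505, -0.0096, 0.0106], 'joints': [-21.6844, 2.2559, -28.844, 58.8353, 0.0408, 77.1803]}
yaw 81.13533443619802
(320, 40) 66.8 2.8 74.2
(320, 45) 70.1 2.8 77.3
(320, 50) 75.2 2.8 93.0
(320, 55) 83.4 2.7 132.9
(320, 60) 86.6 2.7 142.3
(320, 65) 89.4 2.7 149.3
(320, 70) 92.8 2.7 164.7
(320, 75) 94.9 2.7 169.7
(320, 80) 96.7 2.7 171.2
(320, 85) 98.3 2.7 170.4
(320, 90) 99.9 2.7 169.2
(320, 95) 101.7 2.7 170.1
(320, 100) 103.4 2.7 170.1
(320, 105) 105.1 2.7 168.6
(320, 110) 106.9 2.6 167.4
(320, 115) 108.7 2.6 168.1
(320, 120) 110.5 2.6 167.1
(320, 125) 112.5 2.6 164.3
(320, 130) 126.6 2.6 0.3
(320, 135) 131.0 2.6 0.2
(320, 140) 135.5 2.6 -0.3
(320, 145) 139.9 2.6 1.2
(320, 150) 144.6 2.5 -0.7
(320, 155) 149.1 2.5 0.1
(320, 160) 153.8 2.5 -0.5
(320, 165) 158.4 2.5 -0.2
(320, 170) 163.0 2.5 0.2
(320, 175) 167.7 2.5 0.3
(320, 180) 172.4 2.5 1.0
(320, 185) 177.2 2.4 0.8
(320, 190) 182.1 2.4 0.6
(320, 195) 186.8 2.4 1.6
```

View pics/b8w.png

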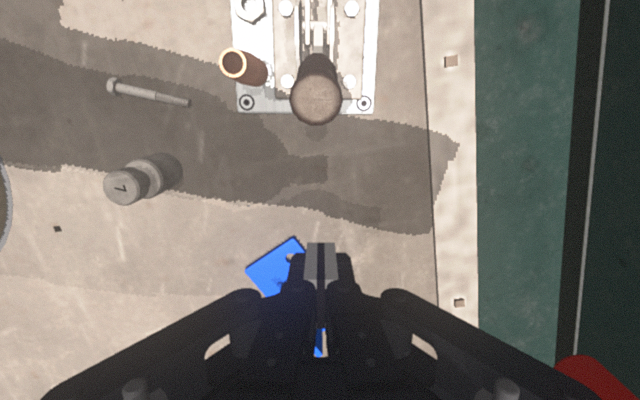

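View pics/b8sc.png

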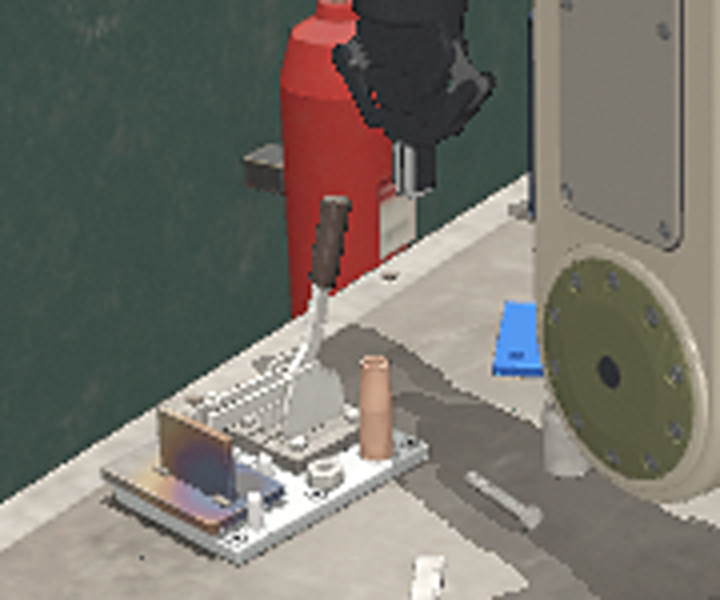

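Request:
drive_tool --motion '[{"travel": [0,0,0.045],"spin": 0},{"travel": [0.01,0.01,0.085],"spin": 0},{"travel": [0.03,0.04,0.09],"spin": 0},{"travel": [0.055,0.08,0.09],"spin": 0},{"travel": [0.08,0.12,0.09],"spin": 0}]'

```text
t: 20.9
tool_pos: [0.4822, 0.0502, 0.2373]
orientation: [[0.152, 0.988, 0.002], [0.988, -0.152, 0.001], [0.001, 0.002, -1.0]]
contact_force: [1.5, -0.5, 0.3]
opening: -0.0002
```

Request:
drive_tool --motion '[{"travel": [0.02,0.04,0],"spin": 0},{"travel": [0.035,0.075,0],"spin": 0},{"travel": [0.035,0.075,-0.03],"spin": 0},{"travel": [0.035,0.075,-0.03],"spin": 0},{"travel": [0.035,0.075,-0.03],"spin": 0}]'

```text
t: 21.4
tool_pos: [0.5151, 0.1236, 0.206]
orientation: [[0.151, 0.989, -0.003], [0.989, -0.151, 0.0], [-0.0, -0.002, -1.0]]
contact_force: [-0.6, -0.2, 0.3]
opening: 0.0002
```

```bash
python3 shot.py b9 wrist; python3 -c "
import cv2
p=cv2.imread('pics/b9w.png')[150:310,120:390];cv2.imwrite('pics/b9c.png',cv2.resize(p,None,fx=2.9,fy=2.9,interpolation=2))"
```

```text
{'t': 21.4, 'tool_pos': [0.5151, 0.1236, 0.206], 'contact_force': [-0.5502, -0.2439, 0.3463], 'moment': [0.053, -0.0696, -0.0102], 'joints': [4.7962, 13.5483, -6.8434, 69.7508, 0.017, 103.4548]}
yaw 81.3413887679535
```

View pics/b9c.png

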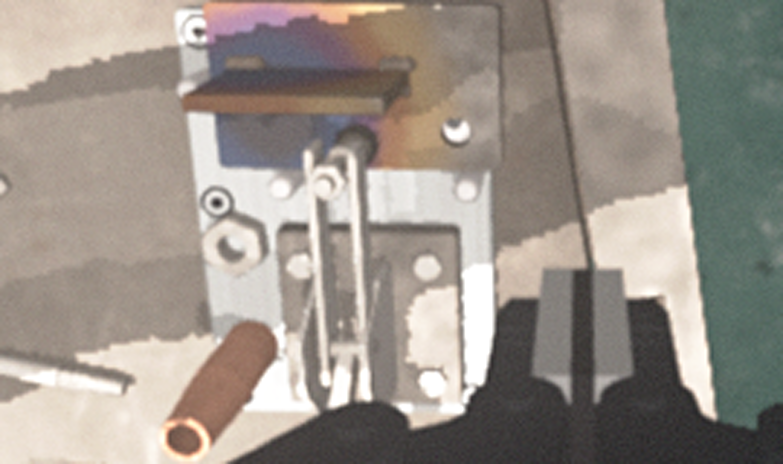

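```bash
python3 - <<'E'
from fit import *
c=load("pics/b9w.npz")
x=np.array([-.153,-.988]);y=np.array([.988,-.153]);t=np.array([.4259,.103])
px=lambda u,v:((u+.5)/2.9-.5+120,(v+.5)/2.9-.5+150)
for n,q,z in [("near clamp corner",(219,167),.025),("far clamp corner",(500,168),.025),("far free corner",(500,5),.025),("near free corner",(205,3),.025),("pin1top",(280,187),.033),("pin2top",(467,188),.033)]:
    w=ray("w",*px(*q),z,c)[:2]-t;print(n,(w@x*1e3).round(1),(w@y*1e3).round(1))
E
```

```text
near clamp corner -0.9 -50.8
far clamp corner -0.7 53.7
far free corner -61.1 55.2
near free corner -61.7 -48.8
pin1top 4.1 -26.0
pin2top 4.4 42.2
```

```bash
python3 -c "
from station import *
print(job_done(),read_state()['t'])"
```

```text
the job is handed in; nothing more can be done
the job is handed in; nothing more can be done
```

I seated the bracket against both side pins and the end pin with light fingertip pushes, pushed the clamp shut from behind, and handed the job in at about 21.4 s of the 72 s. `job_done` gives no verdict.

- **Side pins:** I pushed the free long edge until it stopped at about 9 N. In the last view the long edge measured 5.0 and 5.1 mm from the two pin axes, where seated is 5.
- **End pin:** I pushed the free end until it stopped at about 15 N. Averaged over its corners and corrected by the pin readings, the near end is at fixture y of about -51.9 mm. Seated is -52.5, and the limit is -50.5.
- **Clamp:** The lever stopped solid at about 28 N, with its end face at z of about 168 mm and the expected tilt. The pad looked down on the bracket. I could not measure the lever angle to better than about 0.04 rad, which is the limit itself, or the pad's contact force.
- **Odd reading:** Partway through the clamp push, an 11 N upward force made me think the fingers were on the grip's end face, so I backed off and looked. The lever had moved most of the way up; I took the force to be friction from the rising grip, and I finished the push rising along with it.
- **Clearance:** The gripper was well above everything at hand-in. The nut, nozzle and spanner looked undisturbed in the views, but I did not measure any of the bystanders' positions.

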